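# Eject a connector insert from its trim ring and pack it in case foam

### The arm

A 6-joint arm with a two-finger parallel gripper is mounted at the origin on the work surface. World frame = base frame: x ahead of the robot, y to its left, z up, the work surface at z = 0. Lengths are in m, angles in rad, forces in N, time in s.
With the tool pointing down it reaches from about 0.35 to 0.85 m from the base axis. Payload 8.1 kg.
Tool frame: the origin (TCP) lies at the centre of the arm's flange, where the gripper is bolted on; the fingertips stand 186 mm ahead of it and the grasp point (between the pads) lies 167 mm ahead of it; z points along the fingers, y is the direction in which the jaws open and shut (so a half turn about z gives the same grasp; the last joint's range is limited). The gripper opens to 93 mm and grips with 3 to 60 N. Pads are 15 mm wide; open, the fingers measure 128 mm over their backs; the gripper's body (75 mm by 188 mm) begins 65 mm behind the grasp point.
Start: joints at [-1.24, 0.13, 1.488, -0, 1.523, -0.085], TCP at [0.242, -0.549, 0.405] pointing down, gripper open.
Joint ranges: [-2.96, 2.96], [-0.89, 2.26], [0.02, 2.5], [-1.34, 4.48], [0, 2.73], [-2.66, 2.66]. Speed limits (rad/s): [2.39, 2.39, 2.79, 3.14, 3.14, 3.14].

### API

Orientations are given as a rotation vector (axis times angle).
In Python, from plant import robot, viewer, order gives the robot as it stands.
- The arm moves only by the tool apply_moves, never from a script. Its argument "deltas" is a list of rows, each a list of 3 entries, a list of its own where there are three numbers: the finger opening in mm, from 0 to 93, then the shift along the tool's x, y, z in mm, then the turn about the tool's z in rad. In form: [[grip, [dx, dy, dz], yaw], ...]. A call has 1 to 5 rows; each row shifts and turns the commanded pose from where the row before left it, along the tool's axes as they then stand; what a row does not reach is not made up. A row lasts 1/8 s, in which the tool goes at most 62.5 mm and 10.7 degrees, less where a joint would pass 70% of its speed; a pose out of reach is approached as far as the arm can. A call is refused whole if a number of a shift passes 62.5 or a number of a turn 0.188, either way. A call with a gripper value outside its range is refused whole. The fingers move at their own pace and stop on an object; "grip_force" is the grip in N (left out, the last holds). Time passes only in rows, so rows that do not move let the fingers close. It gives the time, the measured TCP pose, the force and the opening at its end, in the units of the state.
- robot.read_state(): the state, without advancing time (a new reading comes with each control period).
- viewer.read_camera(name): name is "scene" or "top" or "wrist"; returns the picture (384x512x3 uint8, blue, green, red); there is no depth.
- viewer.get_calibration(name): a dict with "fx", "fy", "cx", "cy" (pixels), "distortion" ([k1, k2, p1, p2, k3] as OpenCV has them; the pictures are not rectified), "R" (3x3) and "t" (3): a world point X has camera coordinates R X + t. Camera axes: x right, y down, z forward; pixel columns grow to the right and rows downward; lengths in m; the calibration is good to about 2 mm. A picture is of the moment at which its call begins: read the wrist's pose just before it. get_calibration takes no time and is no camera call; for the wrist camera it gives the pose at the moment of the call.
- order.close_job(): hands the job in, once; it reports no verdict.
The state is a dict: "t": time; "q": joint angles; "dq": joint speeds; "joint_torque": joint torques, N m; "tool_pos": TCP position; "orientation": TCP orientation; "force": force on the tool from outside, world axes, zero at the start; "wrist_torque": the same for the moment, N m; "opening": finger opening in m.
Only numpy, scipy, OpenCV 4.12 (cv2) and the standard library are available. Lean on these libraries where they do the work, as an engineer would, in place of code of your own. Each camera call takes 0.05 s, during which the arm holds its last target. There are 200 camera calls.

### The job

The aluminium connector insert sits flush in its trim ring on the ejector stand. Swing the keeper fully clear, throw the ejector lever all the way over so that it pushes the insert up through the ring, then lift the insert out from above and press it fully home in its matching pocket in the foam tray, rounded end to rounded end, without dropping it. Last of all, with the insert packed, throw the lever all the way back, and leave the bottle, tape roll and converter box alone.

Things in the scene. Friction and masses are not known exactly. Their poses are not given: they have to be found in the camera images.
- stand: Fixed ejector stand, about 254 x 150 mm steel base 10 mm thick, turned anywhere within about 0.4 rad. Origin on the table, under the centre of the ring; its x axis runs along the ring's long axis towards the ring's rounded end and the keeper (base from x = -162 to +92 mm, y = +-75 mm); z is up. The lever stands at its square-end side, 125 mm from the ring centre.
- ring_center (a point): Centre of the opening of the dark trim ring, at the height of the ring's top face (80 mm above the table); axes as the stand. The opening is bullet-shaped, 104 x 60 mm, with a ledge inside on which the insert rests, the ring's rim is 14 mm wide. Below it the ejector plate (64 x 36 mm) stands ready.
- insert_center (a point): Centre (half-way up) of the loose connector insert: aluminium plate 100 mm long (x), 56 wide (y), 20 thick (z), 0.17 to 0.35 kg, bullet-shaped: square end at x = -50, parallel flat sides to x = +22, rounded end of radius 28 mm reaching x = +50. Dark connector faces are let into its top.
- insert_nose (a point): Foremost point of the insert's rounded end, half-way up, 50 mm along x from its centre.
- keeper_arm (a joint): Swing angle of the keeper (rad): 0 to 0.3 at the start, when its arm lies over the insert's rounded end and blocks it; 1.6 at the stop, pointing to the stand's -y; clear of the insert from about 1.2. It turns counter-clockwise from above about a vertical axis and stays where it is left; about 2 N at the pin moves it.
- keeper_pivot (a point): Pivot of the keeper, 75 mm from the ring centre along the stand's x, 85 mm above the table.
- keeper_pin (a point): Middle of the upright part of the keeper's steel pin (12 mm thick, from 89 to 119 mm above the table), at the end of the keeper's arm, 40 mm from the pivot. The arm is a flat bar 16 mm wide, at 81.5 to 88.5 mm height, and reaches 8 mm beyond the pin. At angle a the pin is at pivot + 40 mm x (-cos a, -sin a) in the stand's axes.
- lever_arm (a joint): Angle of the ejector lever (rad), an upright handle: 0 (up to 0.1 at the start) leaning to the stand's +y, ejector down; 1.0 at the stop leaning as far to -y, ejector up by 38 mm (the first 4 mm are free). Turns about the stand's x axis, upright at 0.5. It stays where left; 2 to 6 N at the knob moves it if the fingertip follows the knob's arc (dragging down on it binds).
- lever_pivot (a point): Pivot of the lever, 30 mm above the table, 125 mm from the ring centre along the stand's -x.
- lever_knob (a point): Centre of the black ball knob (28 mm) at the lever's end, 130 mm from the pivot; the handle below it is a steel bar 14 mm thick. Knob at pivot + 130 mm x (y: sin(0.5 - angle), z: cos(0.5 - angle)) in the stand's axes.
- tray: Fixed case tray with grey foam, 213 x 146 mm, foam top 40 mm and black rim 43 mm above the table. Origin on the table, under the centre of the pocket; its x axis points along the pocket to its rounded end. A steel bar gauge lies packed in the foam beyond the pocket's square end.
- pocket (a point): Where the centre of the insert is when fully home: 34 mm above the table, axes as the tray. The pocket is bullet-shaped, 104 x 60 mm (2 mm play all round), 16 mm deep (floor at 24 mm), so a packed insert stands 4 mm proud of the foam. No finger cut-outs: fingers do not go in beside the insert.
- pocket_nose (a point): Where the insert's nose point is when fully home, 50 mm along x from the pocket.
- insert: The insert again, origin at the centre of its underside, same axes. At first it lies flush in the ring (top at 80 mm, no side to grip). With the lever fully over it stands on the ejector plate, underside 94 mm and top 114 mm above the table, with a free gap of 14 mm over the ring's top face, and stays there.
- water_bottle: Bystander: clear bottle, 64 mm wide, 190 mm tall, origin at its foot.
- tape_roll: Bystander: green tape roll lying flat, 100 mm wide, 24 mm high, origin at its underside.
- converter: Bystander: dark metal converter box 70 x 120 x 30 mm with sockets, origin at its underside.

How it is judged:
On the way, in this order (a step that is already met when the one before it is completed fails the run):
1. the keeper is swung clear of the insert, which is still down in the ring (value of joint keeper_arm above 1.2 rad and z of insert_center in the frame of ring_center below 0.005 m), for 0.1 s.
2. the lever is over and the insert stands raised clear of the ring on the ejector, untouched by the fingers (value of joint lever_arm above 0.85 rad and z of insert_center in the frame of ring_center above 0.014 m and horizontal distance between insert_center and ring_center below 0.012 m and contact force between the fingers and insert below 0.1 N), for 0.2 s.
3. the insert is lifted off the ejector by the fingers (z of insert_center in the frame of ring_center above 0.04 m and contact force between the fingers and insert above 0.5 N), for 0.1 s.
4. the insert is fully home in its pocket, released, the lever still over (horizontal distance between insert_center and pocket below 0.005 m and horizontal distance between insert_nose and pocket_nose below 0.006 m and z of insert_center in the frame of pocket below 0.003 m and angle between insert_center's own z axis and vertical below 0.06 rad and contact force between the fingers and insert below 0.1 N and value of joint lever_arm above 0.7 rad), for 0.2 s.
5. the lever is thrown back (value of joint lever_arm below 0.15 rad), for 0.2 s.
At the end, for the whole second after the job is handed in: The insert lies fully home in the foam pocket (centre within 5 mm sideways and 3 mm of full depth, nose within 6 mm of the pocket's nose, tilt under 0.06 rad), released and at rest; the lever is back below 0.15 rad and the keeper still swung clear (over 1.0 rad) (horizontal distance between insert_center and pocket below 0.005 m and horizontal distance between insert_nose and pocket_nose below 0.006 m and z of insert_center in the frame of pocket below 0.003 m and angle between insert_center's own z axis and vertical below 0.06 rad and contact force between the fingers and insert below 0.1 N and value of joint lever_arm below 0.15 rad and value of joint keeper_arm above 1 rad and linear speed of insert below 0.02 m/s); the robot touches nothing.
It fails at once if the insert is dropped (falls free by some 40 mm or more) (contact force between the fingers and insert below 0.05 N and linear speed of insert above 0.9 m/s).
It fails at once if the bottle is disturbed by more than 30 mm (distance of water_bottle from where it was at the start of the episode above 0.03 m).
It fails at once if the tape roll is disturbed by more than 30 mm (distance of tape_roll from where it was at the start of the episode above 0.03 m).
It fails at once if the converter box is disturbed by more than 30 mm (distance of converter from where it was at the start of the episode above 0.03 m).
It also fails if it takes over 72 s, if anything falls off the work surface, if the arm or the gripper's body presses on something with over 40 N, if the wrist force passes 120 N, or if a joint passes its speed limit or range.

## Working session

There is one attempt and no reset: what is moved stays moved. The work goes in short steps, Python scripts to look and compute and a tool call to move; the robot and the scene stay as the last step left them, time stands still between calls to the robot, and variables do not carry over. Pictures are saved under pics/ and viewed, about 8 in all and at most 12, crops included, and the job is handed in when it is done.

Besides the shell and the picture viewer there is one more tool, called after "Request:" in YAML: its name, and indented under it one key for each argument. apply_moves: Moves the arm, as the interface text tells. Its arguments: {"type":"object","properties":{"deltas":{"type":"array"},"grip_force":{"type":"number"}},"required":["deltas"]}

```bash
mkdir -p pics; ls; python3 - <<'E'
from plant import robot,viewer
import cv2,json
s=robot.read_state();print(s)
for n in("scene","top"):
    cv2.imwrite(f"pics/{n}0.png",viewer.read_camera(n));print(n,viewer.get_calibration(n))
E
```

```text
pics
{'t': 0.0, 'q': array([-1.24038710e+00,  1.31137203e-01,  1.48926341e+00, -5.34993066e-05,
        1.52303136e+00, -8.53927953e-02]), 'dq': array([ 5.93619245e-04, -5.94636931e-04, -7.26711137e-04, -2.41856275e-03,
       -9.60534209e-04, -7.38908292e-06]), 'joint_torque': array([-5.46946903e-04, -5.59851873e+01, -4.91753948e+01,  7.65975472e-02,
        3.53364414e-02, -1.20861901e-04]), 'tool_pos': array([ 0.24229293, -0.54864643,  0.40371019]), 'orientation': array([-3.07216188e+00, -6.48073891e-01,  4.36119945e-04]), 'force': array([-0.26106429,  0.0063873 , -0.00585444]), 'wrist_torque': array([ 0.0199331 ,  0.01290425, -0.05215034]), 'opening': 0.09314630396312737}
scene {'fx': 394.87872344144046, 'fy': 394.87872344144046, 'cx': 255.87691180670674, 'cy': 194.333884649267, 'distortion': array([-0.14080225,  0.        ,  0.        ,  0.        ,  0.        ]), 'R': array([[ 0.31114027,  0.95033746, -0.00710222],
       [ 0.65981975, -0.22139124, -0.7180695 ],
       [-0.68398072,  0.21873415, -0.69593516]]), 't': array([-0.09987435, -0.34007712,  1.62268609])}
top {'fx': 346.65854467627616, 'fy': 346.65854467627616, 'cx': 258.03900049371293, 'cy': 192.44142003881169, 'distortion': array([0.01246989, 0.        , 0.        , 0.        , 0.        ]), 'R': array([[ 5.76778684e-03, -9.99983351e-01,  1.76559699e-04],
       [-9.78104925e-01, -5.67832583e-03, -2.08034883e-01],
       [ 2.08032422e-01,  1.02720695e-03, -9.78121391e-01]]), 't': array([-0.08435417,  0.6102728 ,  0.97583353])}
```

```bash
python3 - <<'E'
import cv2
a=cv2.imread("pics/top0.png");cv2.imwrite("pics/top0b.png",cv2.resize(a,(800,600),interpolation=cv2.INTER_CUBIC))
E
```

```text
(no output)
```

View pics/top0b.png

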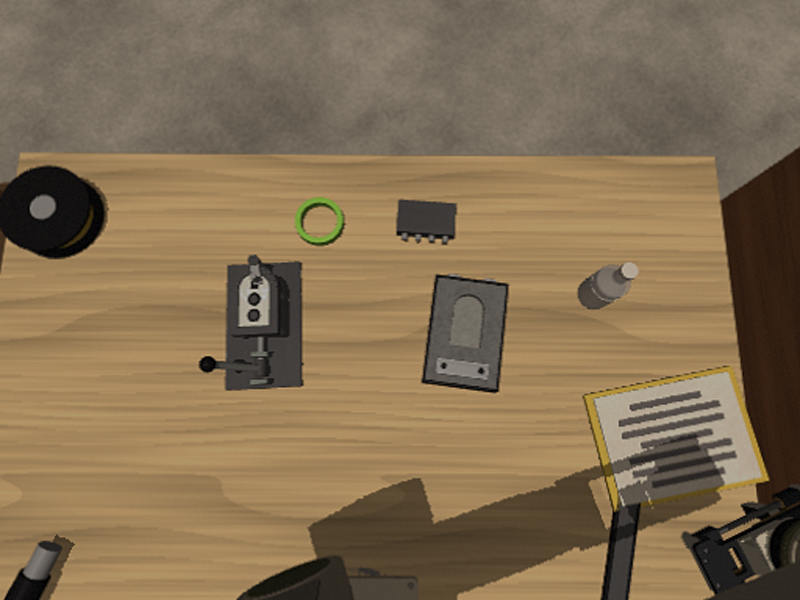

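View pics/scene0.png

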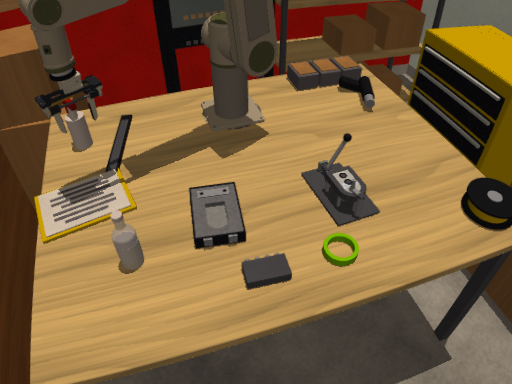

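The top view shows the stand with base corners at about (228,264), (301,262), (302,386) and (227,390), and the knob at (208,365). The tray corners are at (436,275), (508,284), (497,391) and (423,382). The tape roll, converter and bottle are clear of the work zones.

```bash
cat > h.py <<'E'
import numpy as np, cv2
from scipy.optimize import least_squares
from scipy.spatial.transform import Rotation as Rn
def K(c): return np.array([[c['fx'],0,c['cx']],[0,c['fy'],c['cy']],[0,0,1]])
def back(c,px,z):
    "pixels -> world points on plane height z"
    u=cv2.undistortPoints(np.array(px,float).reshape(-1,1,2),K(c),c['distortion'])[:,0]
    d=np.c_[u,np.ones(len(u))]@c['R']; o=-c['R'].T@c['t']
    return o+d*((np.broadcast_to(z,len(u))-o[2])/d[:,2])[:,None]
def proj(c,X):
    return cv2.projectPoints(np.array(X,float).reshape(-1,1,3),cv2.Rodrigues(c['R'])[0],c['t'],K(c),c['distortion'])[0][:,0]
def place(p,L):
    L=np.array(L,float);a=p[2];R=np.array([[np.cos(a),-np.sin(a)],[np.sin(a),np.cos(a)]])
    return np.c_[L[:,:2]@R.T+p[:2],L[:,2]]
def fit(c,L,px,p0):
    "planar pose (x,y,yaw) from model points L and pixels"
    r=least_squares(lambda p:(proj(c,place(p,L))-px).ravel(),p0)
    return r.x,np.abs(r.fun).reshape(-1,2).max(1)
def goto(s,pos,yaw):
    "shift in tool axes (mm) and turn to reach TCP pos with tool x at world heading yaw, pointing down"
    R=Rn.from_rotvec(s['orientation']).as_matrix()
    h=np.arctan2(R[1,0],R[0,0])
    dw=np.array(pos)-s['tool_pos']
    d=(h-yaw+np.pi)%(2*np.pi)-np.pi
    return R.T@dw*1000, d, h
E
python3 - <<'E'
from h import *
from plant import robot,viewer
c=viewer.get_calibration("top"); f=1.5625
px=lambda l:(np.array(l,float)+.5)/f-.5
p=px([(228,264),(301,262),(302,386),(227,390)])
L=[(92,75,10),(92,-75,10),(-162,-75,10),(-162,75,10)]
S,e=fit(c,np.array(L)/1000,p,[.6,.1,0]);print("stand",S,e)
print("knob",back(c,px([(208,365)]),.144), place(S,[[-.125,.130*np.sin(.5),.144]]))
print("pin px",proj(c,place(S,[[.035,0,.119],[0.075,0,.085]]))*f)
p=px([(436,275),(508,284),(497,391),(423,382)])
T=back(c,p,.043);print("tray",T.round(3), "tape,conv,bottle",back(c,px([(320,221),(427,220),(590,300)]),.02).round(3))
print(np.linalg.norm(np.diff(T,axis=0),axis=1), (T.mean(0)))
print("pocket top ",back(c,px([(468,293),(453,347),(482,349)]),.04))
s=robot.read_state();print(Rn.from_rotvec(s['orientation']).as_matrix().round(3))
w=viewer.get_calibration("wrist");print(w)
R=Rn.from_rotvec(s['orientation']).as_matrix();print("cam in tool",R.T@(-w['R'].T@w['t']-s['tool_pos']),(w['R']@R).round(3))
E
```

```text
stand [0.60856151 0.19903332 0.05612865] [0.43204268 0.53523415 0.52661649 0.78029688]
knob [[0.4790379  0.25521392 0.144     ]] [[0.48026196 0.25424809 0.144     ]]
pin px [[249.49443609 276.10833144]
 [254.61171378 260.33254209]]
tray [[ 0.668 -0.145  0.043]
 [ 0.651 -0.287  0.043]
 [ 0.442 -0.259  0.043]
 [ 0.458 -0.119  0.043]] tape,conv,bottle [[ 0.788  0.093  0.02 ]
 [ 0.792 -0.128  0.02 ]
 [ 0.624 -0.454  0.02 ]]
[0.14293848 0.21039765 0.14086631] [ 0.5547959  -0.20231133  0.043     ]
pocket top  [[ 0.63270073 -0.20793424  0.04      ]
 [ 0.52560495 -0.17694191  0.04      ]
 [ 0.52206938 -0.2328079   0.04      ]]
[[ 0.915  0.404 -0.001]
 [ 0.404 -0.915  0.002]
 [ 0.    -0.002 -1.   ]]
{'fx': 320.4711635494423, 'fy': 320.4711635494423, 'cx': 254.96603977427478, 'cy': 186.19031787519208, 'distortion': array([-0.00974307,  0.        ,  0.        ,  0.        ,  0.        ]), 'R': array([[ 0.40395154, -0.91477777, -0.00218862],
       [-0.87807253, -0.38841181,  0.2795083 ],
       [-0.25653807, -0.11098604, -0.96014078]]), 't': array([-0.59927752, -0.0338678 ,  0.39103754])}
cam in tool [0.07676617 0.00035306 0.0202205 ] [[ 0.     1.     0.001]
 [-0.96   0.    -0.28 ]
 [-0.28  -0.     0.96 ]]
```

Request:
apply_moves:
  deltas:
    - [0,[0,0,0],0.181]
    - [0,[0,0,0],0.181]
    - [0,[0,0,0],0.182]
    - [0,[34.5,-43.5,0],0]
    - [0,[34.5,-43.5,0],0]

```text
t: 0.72
tool_pos: [0.3222, -0.4707, 0.404]
orientation: [-3.134, 0.204, 0.001]
force: [1.1, -1.5, -0.4]
opening: 0.0474
```

Request:
apply_moves:
  deltas:
    - [0,[34.5,-43.5,0],0]
    - [0,[34.5,-43.5,0],0]
    - [0,[34.5,-43.5,0],0]
    - [0,[34.5,-43.5,0],0]
    - [0,[34.5,-43.5,0],0]

```text
t: 1.35
tool_pos: [0.5218, -0.2762, 0.4043]
orientation: [-3.135, 0.201, 0.001]
force: [-0.1, -0.7, -0.3]
opening: 0.0011
```

Request:
apply_moves:
  deltas:
    - [0,[34.5,-43.5,0],0]
    - [0,[34.5,-43.5,0],0]
    - [0,[0,0,0],0]
    - [0,[0,0,0],0]

```text
t: 1.85
tool_pos: [0.6002, -0.2002, 0.404]
orientation: [3.135, -0.2, -0.002]
force: [-0.4, 0.4, 0.6]
opening: 0.0005
```

```bash
python3 - <<'E'
from h import *
from plant import robot,viewer
import pickle
s=robot.read_state();c=viewer.get_calibration("wrist");im=viewer.read_camera("wrist")
pickle.dump((s,c,im),open("w1.pkl","wb"))
S=[.6086,.199,.056];print(s['t'],s['tool_pos'],s['dq'].round(3),goto(s,[.62,.199,.42],.056))
cv2.imwrite("pics/w1.png",cv2.resize(im,(800,600),interpolation=cv2.INTER_CUBIC))
E
```

```text
1.85 [ 0.6002202  -0.20024512  0.40404718] [-0.028 -0.015  0.007 -0.002 -0.001  0.   ] (array([ -31.14816131, -398.51897172,  -15.9630442 ]), np.float64(-0.18344717128931265), np.float64(-0.12744717128931277))
```

View pics/w1.png

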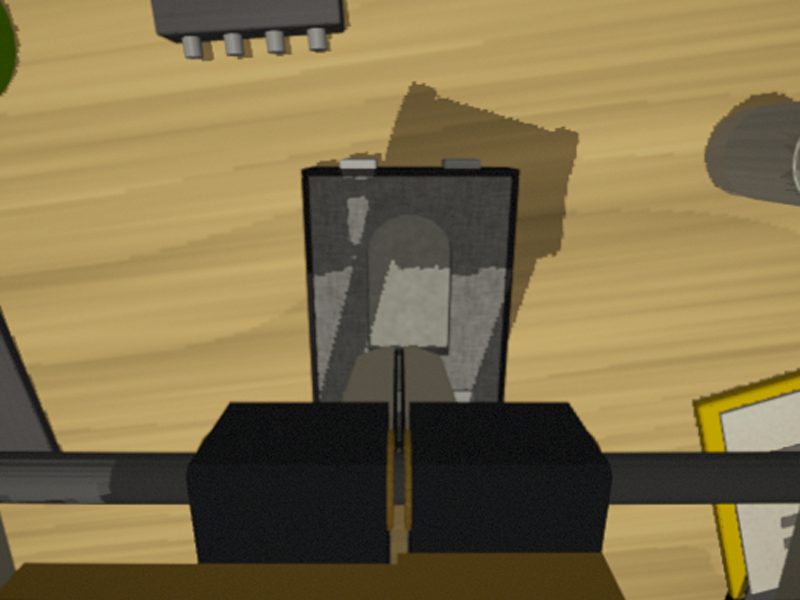

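The wrist view shows the tray with its rim's top corners at (303,170) and (518,169). The pocket's nose is at (409,214), its sides are at x≈370 and 450, and the square end is at y≈352. I'll enlarge the pocket for a precise fit.

```bash
python3 - <<'E'
from h import *
import pickle
s,c,im=pickle.load(open("w1.pkl","rb"))
g=im[100:240,185:340]
g=(255*(g/255.)**.5).astype(np.uint8)
g=cv2.resize(g,None,fx=4,fy=4,interpolation=cv2.INTER_CUBIC)
cv2.imwrite("pics/w1c.png",g)
E
```

```text
(no output)
```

View pics/w1c.png

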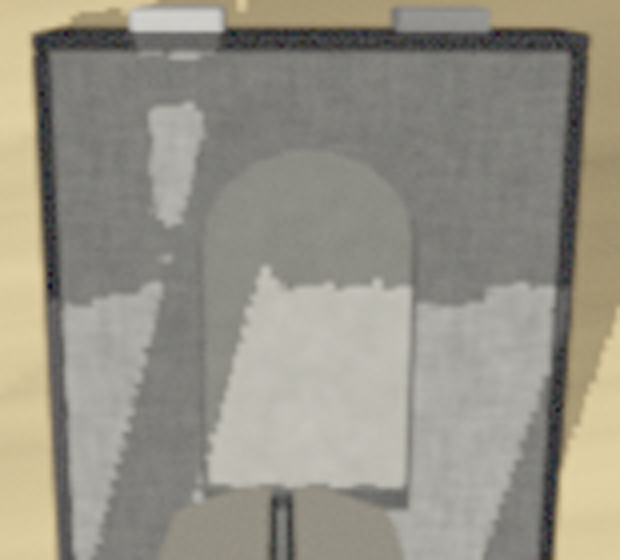

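```bash
python3 - <<'E'
from h import *
import pickle
s,c,im=pickle.load(open("w1.pkl","rb"))
px=lambda l:(np.array(l,float)+.5)/4-.5+[185,100]
P=back(c,px([(307,149),(203,235),(204,470),(413,235),(409.5,480),(408,507),(360,504)]),.04)[:,:2]
Q=back(c,px([(35,36),(588,37),(61,540),(554,540)]),.043)[:,:2]
def loc(p,X):
    a=p[2];return (X-p[:2])@np.array([[np.cos(a),-np.sin(a)],[np.sin(a),np.cos(a)]])
def f(p):
    l=loc(p,P);return [l[0,0]-.052,l[1,1]-.03,l[2,1]-.03,l[3,1]+.03,l[4,1]+.03,l[5,0]+.052,l[6,0]+.052]
r=least_squares(f,[.583,-.203,-.128]);print(r.x,(r.fun*1000).round(1))
print((loc(r.x,Q)*1000).round(1))
a=lambda u,v:np.arctan2(*(u-v)[::-1])
print(a(Q[0],Q[2]),a(Q[1],Q[3]),a(Q[0],Q[1])-np.pi/2,a(P[1],P[2]),a(P[3],P[4]))
E
```

```text
[ 0.5792325  -0.20569239 -0.12527695] [-0.6 -1.4 -0.4  1.4  0.4 -0.2  0.8]
[[ 81.2  70.9]
 [ 80.6 -72.3]
 [-61.   71.3]
 [-61.4 -71.6]]
-0.12830480291710217 -0.12984346191702165 -0.1290980435135718 -0.14044648192541268 -0.11261097655419135
```

Request:
apply_moves:
  deltas:
    - [0,[0,0,0],-0.183]
    - [0,[1,-57,-2],0]
    - [0,[1,-57,-2],0]
    - [0,[1,-57,-2],0]
    - [0,[1,-57,-2],0]

```text
t: 2.52
tool_pos: [0.5912, 0.0275, 0.4131]
orientation: [3.14, 0.082, 0.001]
force: [0.6, -0.4, -0.2]
opening: 0.0007
```

Request:
apply_moves:
  deltas:
    - [0,[1,-57,-2],0]
    - [0,[1,-57,-2],0]
    - [0,[1,-57,-4],0]
    - [0,[0,0,0],0]
    - [0,[0,0,0],0]

```text
t: 3.15
tool_pos: [0.5856, 0.1971, 0.4207]
orientation: [3.14, 0.085, -0.0]
force: [-0.1, 0.2, -0.1]
opening: 0.0003
```

```bash
python3 - <<'E'
from h import *
from plant import robot,viewer
import pickle
s=robot.read_state();c=viewer.get_calibration("wrist");im=viewer.read_camera("wrist")
pickle.dump((s,c,im),open("w2.pkl","wb"));print(s['tool_pos'],s['dq'].round(3),goto(s,[0,0,0],0.056)[1:])
cv2.imwrite("pics/w2.png",cv2.resize((255*(im/255.)**.6).astype(np.uint8)[:300,100:500],None,fx=2,fy=2,interpolation=cv2.INTER_CUBIC))
E
```

```text
[0.58558157 0.19710387 0.42066653] [-0.022 -0.002  0.007 -0.001 -0.001  0.   ] (np.float64(-0.0021320276170921915), np.float64(0.05386797238290791))
```

View pics/w2.png

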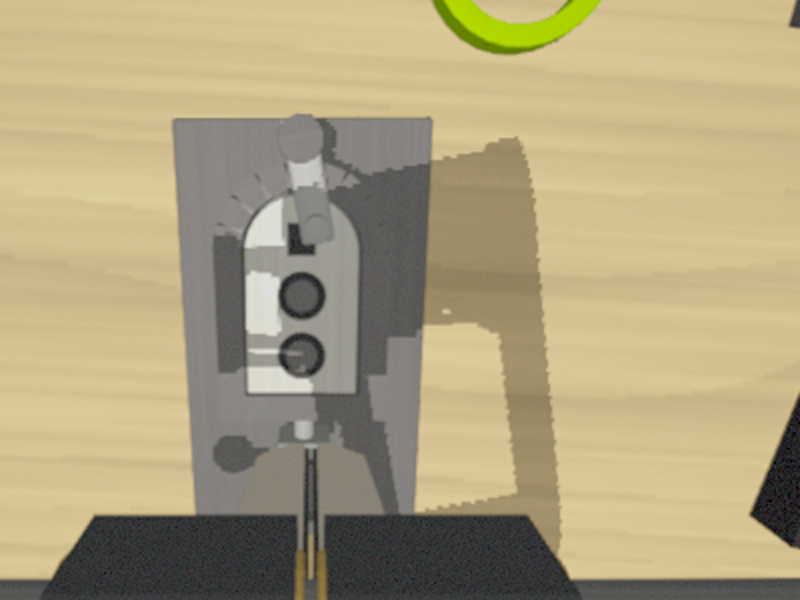

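The wrist view shows the insert flush with its square corners at (246,394) and (358,394) and its sides at x≈245 and 359. The base's front corners are at (173,118) and (432,118), and the keeper's pivot and pin heads are at (301,137) and (317,225).

```bash
python3 - <<'E'
from h import *
import pickle
s,c,im=pickle.load(open("w2.pkl","rb"))
px=lambda l:(np.array(l,float)+.5)/2-.5+[100,0]
P=back(c,px([(246.5,394.5),(358,394.5),(245,240),(359.5,240)]),.08)[:,:2]
B=back(c,px([(173,118),(433,118),(195,500),(414,500)]),.01)[:,:2]
def loc(p,X):
    a=p[2];return (X-p[:2])@np.array([[np.cos(a),-np.sin(a)],[np.sin(a),np.cos(a)]])
h=.0285
def f(p):
    l=loc(p,P);b=loc(p,B)
    return [l[0,0]+.051,l[1,0]+.051,l[0,1]-h,l[1,1]+h,l[2,1]-h,l[3,1]+h, b[0,0]-.092,b[1,0]-.092,b[0,1]-.075,b[1,1]+.075,b[2,1]-.075,b[3,1]+.075]
r=least_squares(f,[.608,.199,.056]);S=r.x;print(S,(r.fun*1000).round(1))
pin=back(c,px([(317,226)]),.119);piv=back(c,px([(301,137)]),.0885)
print("pin,pivot local",(loc(S,pin[:,:2])*1000).round(1),(loc(S,piv[:,:2])*1000).round(1))
E
```

```text
[0.60789198 0.20161414 0.0543506 ] [ 0.2  0.1  1.  -0.6 -0.5  0.2 -0.1 -0.2 -0.9  1.  -1.3  1.1]
pin,pivot local [[38.  -6.9]] [[76.1  0.2]]
```

```bash
cat >> h.py <<'E'
S=np.array([.6079,.2016,.0544]); T=np.array([.5792,-.2057,-.129])
def plan(W,yaw,p0):
    "successive shifts (mm, tool axes) through world TCP points W at fixed heading"
    x=np.array([np.cos(yaw),np.sin(yaw),0]);y=np.array([np.sin(yaw),-np.cos(yaw),0]);z=np.array([0,0,-1.])
    D=np.diff(np.vstack([p0,W]),axis=0)*1000
    return (D@np.array([x,y,z]).T).round(1)
E
python3 - <<'E'
from h import *
from plant import robot
s=robot.read_state()
pin=lambda a,o:place(S,[[.075-.04*np.cos(a)+o*.7071,-.04*np.sin(a)-o*.7071,.280]])[0]
W=[pin(.17,0)+[0,0,.12],pin(.17,0)]+[pin(a,.009) for a in(.17,.4,.63,.86,1.09,1.32,1.55)]
print(s['tool_pos']);print(plan(W,.84,s['tool_pos']))
E
```

```text
[0.58571331 0.19662119 0.42060415]
[[ 38.9  43.1  20.6]
 [  0.    0.  120. ]
 [ -0.    9.    0. ]
 [ -4.4   8.1   0. ]
 [ -2.5   8.8   0. ]
 [ -0.4   9.2   0. ]
 [  1.7   9.    0. ]
 [  3.7   8.4   0. ]
 [  5.6   7.3   0. ]]
```

Request:
apply_moves:
  deltas:
    - [30,[0,0,0],-0.157]
    - [30,[0,0,0],-0.157]
    - [30,[0,0,0],-0.157]
    - [30,[0,0,0],-0.157]
    - [30,[0,0,0],-0.158]
  grip_force: 10

```text
t: 3.82
tool_pos: [0.5859, 0.196, 0.4206]
orientation: [2.866, 1.285, -0.001]
force: [0.0, 0.1, -0.1]
opening: 0.0299
```

Request:
apply_moves:
  deltas:
    - [30,[39,43,20.5],0]
    - [30,[0,0,0],0]
    - [30,[0,0,40],0]
    - [30,[0,0,40],0]
    - [30,[0,0,0],0]

```text
t: 4.45
tool_pos: [0.6422, 0.1969, 0.317]
orientation: [-2.868, -1.279, 0.01]
force: [-0.9, -0.1, 0.7]
opening: 0.0299
```

```bash
python3 - <<'E'
from h import *
from plant import robot,viewer
s=robot.read_state();im=viewer.read_camera("wrist");print(s['t'],s['tool_pos'],s['opening'],goto(s,[0,0,0],.84)[1:],s['force'])
print("pin local now",place(S,[[.0356,-.0068,.28]]))
cv2.imwrite("pics/w3.png",(255*(im/255.)**.6).astype(np.uint8))
E
```

```text
4.45 [0.64215318 0.19692215 0.31702046] 0.02994391648599851 (np.float64(-0.0012882586228069037), np.float64(0.838711741377193)) [-0.88693356 -0.12966551  0.72626358]
pin local now [[0.64381707 0.19674574 0.28      ]]
```

View pics/w3.png

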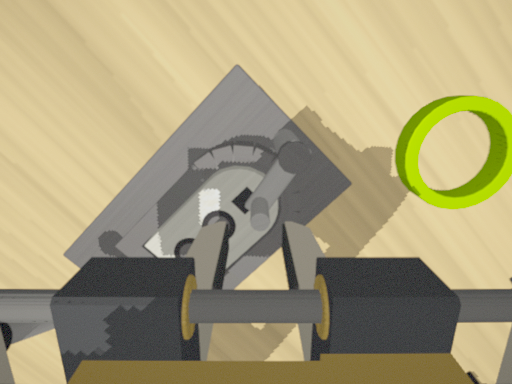

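The pin lies between the open fingers, at about (260,210) with the fingertips at x≈215 and 290. I'll descend and swing it.

Request:
apply_moves:
  deltas:
    - [30,[0,0,37],0]
    - [30,[0,0,0],0]
    - [30,[0,9,0],0]
    - [30,[-4.4,8,0],0]
    - [30,[-2.5,9,0],0]

```text
t: 5.12
tool_pos: [0.659, 0.1758, 0.2849]
orientation: [2.868, 1.282, 0.003]
force: [-2.4, 1.5, 1.2]
opening: 0.0299
```

Request:
apply_moves:
  deltas:
    - [30,[-0.5,9,0],0]
    - [30,[1.7,9,0],0]
    - [30,[3.7,8.5,0],0]
    - [30,[5.6,7.3,0],0]
    - [30,[0,0,0],0]

```text
t: 5.75
tool_pos: [0.6913, 0.1616, 0.283]
orientation: [2.868, 1.282, 0.001]
force: [0.2, 0.7, -1.0]
opening: 0.0301
```

```bash
python3 - <<'E'
from h import *
from plant import robot,viewer
s=robot.read_state();print(s['t'],s['tool_pos'],s['force'])
print("expected end", place(S,[[.075-.04*np.cos(1.55)+.0064,-.04*np.sin(1.55)-.0064,.28]]))
cv2.imwrite("pics/t1.png",cv2.resize(viewer.read_camera("top")[160:260,130:230],None,fx=6,fy=6,interpolation=cv2.INTER_CUBIC))
E
```

```text
5.75 [0.69131471 0.16163143 0.28302937] [ 0.23290898  0.68918414 -1.04895108]
expected end [[0.69087147 0.15965803 0.28      ]]
```

```bash
python3 - <<'E'
from h import *
from plant import robot
s=robot.read_state();p=s['tool_pos']
kn=lambda a,o:place(S,[[-.125,.13*np.sin(.5-a)-o,.03+.13*np.cos(.5-a)+.178]])[0]
W=[p+[0,0,.1],[*kn(.02,0)[:2],p[2]+.1],kn(.02,0)]+[kn(a,.009) for a in np.linspace(.02,.99,11)]
print(plan(W,.0544,p))
E
```

```text
[[   0.     0.  -100. ]
 [-205.8 -104.4    0. ]
 [   0.     0.    59.8]
 [   0.     9.     0. ]
 [   0.    11.4   -5.3]
 [  -0.    11.9   -4.1]
 [  -0.    12.3   -3. ]
 [  -0.    12.5   -1.8]
 [  -0.    12.6   -0.5]
 [   0.    12.6    0.7]
 [   0.    12.5    1.9]
 [   0.    12.2    3.1]
 [  -0.    11.9    4.3]
 [  -0.    11.4    5.4]]
```

Request:
apply_moves:
  deltas:
    - [30,[0,0,-50],0]
    - [30,[0,0,-50],0.157]
    - [46,[0,0,0],0.157]
    - [46,[0,0,0],0.157]
    - [46,[0,0,0],0.157]

```text
t: 6.42
tool_pos: [0.6905, 0.1619, 0.3836]
orientation: [3.125, 0.326, 0.001]
force: [0.4, -0.3, 0.9]
opening: 0.0462
```

Request:
apply_moves:
  deltas:
    - [46,[0,0,0],0.157]
    - [46,[0,0,0],0]

```text
t: 6.68
tool_pos: [0.6905, 0.1619, 0.3834]
orientation: [3.14, 0.09, 0.001]
force: [-0.0, -0.5, 0.1]
opening: 0.0458
```

```bash
python3 - <<'E'
from h import *
from plant import robot,viewer
s=robot.read_state();p=s['tool_pos'];print(p,goto(s,p,.0544)[1:],s['opening'])
c=viewer.get_calibration("wrist");im=viewer.read_camera("wrist")
for a in(0,.17,1,1.2,1.4,1.5,1.6):print(a,proj(c,place(S,[[.075-.04*np.cos(a),-.04*np.sin(a),.119]])).round(0))
cv2.imwrite("pics/w4.png",cv2.resize((255*(im/255.)**.6).astype(np.uint8),None,fx=1.5,fy=1.5))
E
```

```text
[0.69048809 0.16187641 0.38341289] (np.float64(0.002613842859013893), np.float64(0.05701384285901397)) 0.04580012943281929
0 [[201. 245.]]
0.17 [[210. 244.]]
1 [[241. 224.]]
1.2 [[246. 216.]]
1.4 [[248. 208.]]
1.5 [[249. 203.]]
1.6 [[249. 198.]]
```

View pics/w4.png

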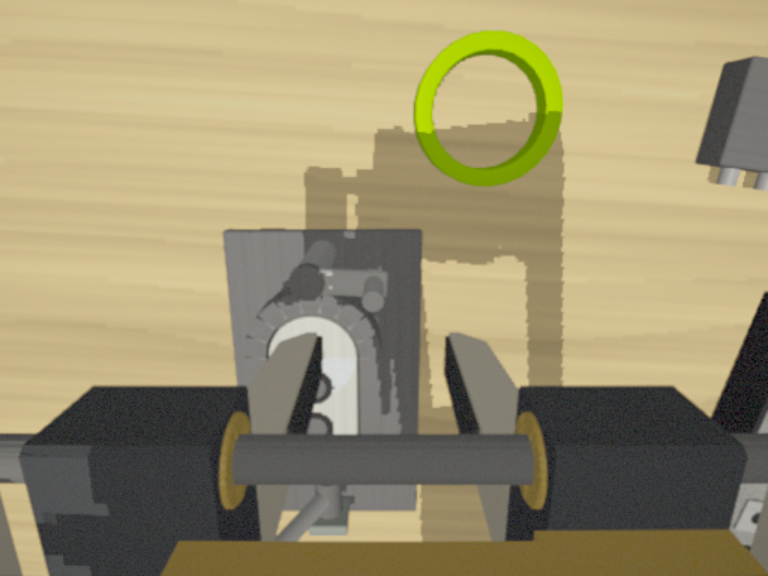

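The keeper's pin is now at (249,195), which matches an angle of about 1.55, so it is fully clear. Now the lever.

Request:
apply_moves:
  deltas:
    - [46,[-51.5,-26,0],0.0026]
    - [46,[-51.5,-26,0],0]
    - [46,[-51.5,-26,0],0]
    - [46,[-51.5,-26,0],0]
    - [46,[0,0,0],0]

```text
t: 7.35
tool_pos: [0.4761, 0.2559, 0.3831]
orientation: [-3.14, -0.095, 0.001]
force: [0.3, 0.6, -0.4]
opening: 0.0458
```

Request:
apply_moves:
  deltas:
    - [46,[0,0,20],0]
    - [46,[0,0,20],0]
    - [46,[0,0,20],0]
    - [46,[0,0,0],0]

```text
t: 7.85
tool_pos: [0.4788, 0.2536, 0.3197]
orientation: [3.138, 0.082, -0.008]
force: [0.4, -0.4, -0.8]
opening: 0.046
```

```bash
python3 - <<'E'
from h import *
from plant import robot,viewer
s=robot.read_state();p=s['tool_pos'];print(p,s['force'],s['opening'],goto(s,p,.0544)[1:])
kn=lambda a,o:place(S,[[-.125,.13*np.sin(.5-a)-o,.03+.13*np.cos(.5-a)+.178]])[0]
print(kn(.02,0))
im=viewer.read_camera("top")[170:250,100:200]
cv2.imwrite("pics/t2.png",cv2.resize(im,None,fx=7,fy=7,interpolation=cv2.INTER_CUBIC))
E
```

```text
[0.47875922 0.25364833 0.31974241] [ 0.42344887 -0.41863051 -0.78423179] 0.04600783148329789 (np.float64(-0.0019109189964594542), np.float64(0.05248908100354074))
[0.47982082 0.25474584 0.32330934]
```

Request:
apply_moves:
  deltas:
    - [46,[0,8,0],0]
    - [46,[0,11.4,-5.3],0]
    - [46,[0,12,-4],0]
    - [46,[0,12.3,-3],0]
    - [46,[0,12.5,-1.8],0]

```text
t: 8.52
tool_pos: [0.4828, 0.198, 0.3392]
orientation: [-3.139, -0.084, -0.005]
force: [-0.2, 3.8, 2.3]
opening: 0.0459
```

Request:
apply_moves:
  deltas:
    - [46,[0,12.6,-0.5],0]
    - [46,[0,12.6,0.7],0]
    - [46,[0,12.5,2],0]
    - [46,[0,12.2,3],0]
    - [46,[0,12,4.3],0]

```text
t: 9.15
tool_pos: [0.4855, 0.1356, 0.3274]
orientation: [3.14, 0.083, -0.001]
force: [-1.0, 2.5, 1.8]
opening: 0.0459
```

Request:
apply_moves:
  deltas:
    - [46,[0,11.4,5.4],0]
    - [46,[0,2,0],0]
    - [46,[0,0,0],0]

```text
t: 9.52
tool_pos: [0.486, 0.1234, 0.3214]
orientation: [-3.139, -0.083, 0.002]
force: [1.3, 8.7, -2.5]
opening: 0.0464
```

```bash
python3 - <<'E'
from h import *
from plant import robot,viewer
s=robot.read_state();p=s['tool_pos'];print(p,s['force'],goto(s,p,.0544)[1:])
for a in(.9,1.0):print(a,place(S,[[-.125,.13*np.sin(.5-a)-.009,.03+.13*np.cos(.5-a)+.178]])[0])
E
```

```text
[0.48595348 0.12338398 0.32140111] [ 1.32546129  8.74301233 -2.45651149] (np.float64(-0.0012662920938941724), np.float64(0.053133707906105915))
0.9 [0.48632688 0.13526717 0.32773793]
1.0 [0.4869631  0.12358355 0.32208573]
```

Request:
apply_moves:
  deltas:
    - [46,[0,-8,0],0]
    - [46,[0,0,-40],0]
    - [46,[0,0,-40],0]
    - [80,[0,0,0],0]

```text
t: 10.02
tool_pos: [0.4867, 0.1311, 0.4061]
orientation: [3.14, 0.083, 0.01]
force: [0.5, 0.1, -0.6]
opening: 0.0519
```

```bash
python3 - <<'E'
from h import *
from plant import robot,viewer
s=robot.read_state();p=s['tool_pos'];print(p,s['force'])
W=[place(S,[[-.04,0,p[2]]])[0],place(S,[[-.003,0,p[2]]])[0],place(S,[[-.003,0,.290]])[0]]
print(plan(W,.0544,p))
E
```

```text
[0.48672463 0.13111946 0.4061008 ] [ 0.46453337  0.10447111 -0.60869195]
[[ 84.8 -63.8   0. ]
 [ 37.    0.    0. ]
 [  0.    0.  116.1]]
```

Request:
apply_moves:
  deltas:
    - [80,[42.4,-31.9,0],0]
    - [80,[42.4,-31.9,0],0]
    - [80,[0,0,0],0]
    - [80,[0,0,0],0]

```text
t: 10.52
tool_pos: [0.5668, 0.1992, 0.4007]
orientation: [3.139, 0.084, -0.004]
force: [1.0, -0.5, 0.9]
opening: 0.0798
```

```bash
python3 - <<'E'
from h import *
from plant import robot,viewer
import pickle
s=robot.read_state();c=viewer.get_calibration("wrist");im=viewer.read_camera("wrist")
pickle.dump((s,c,im),open("w5.pkl","wb"));p=s['tool_pos'];print(p,goto(s,p,.0544)[1:],s['opening'])
L=[[-.05,.028,.114],[-.05,-.028,.114],[.022,.028,.114],[.022,-.028,.114],[.05,0,.114]]
print("expected px in picture",(proj(c,place(S,L))*2-[200,0]).round(0))
print(plan([place(S,[[-.003,0,.290]])[0]],.0544,p))
cv2.imwrite("pics/w5.png",cv2.resize((255*(im/255.)**.6).astype(np.uint8)[:300,100:500],None,fx=2,fy=2,interpolation=cv2.INTER_CUBIC))
E
```

```text
[0.56675121 0.19915465 0.40069803] (np.float64(-0.0009295403106288624), np.float64(0.05347045968937107)) 0.07978405149021568
expected px in picture [[243. 388.]
 [372. 388.]
 [238. 219.]
 [376. 219.]
 [307. 146.]]
[[ 38.2  -0.2 110.7]]
```

View pics/w5.png

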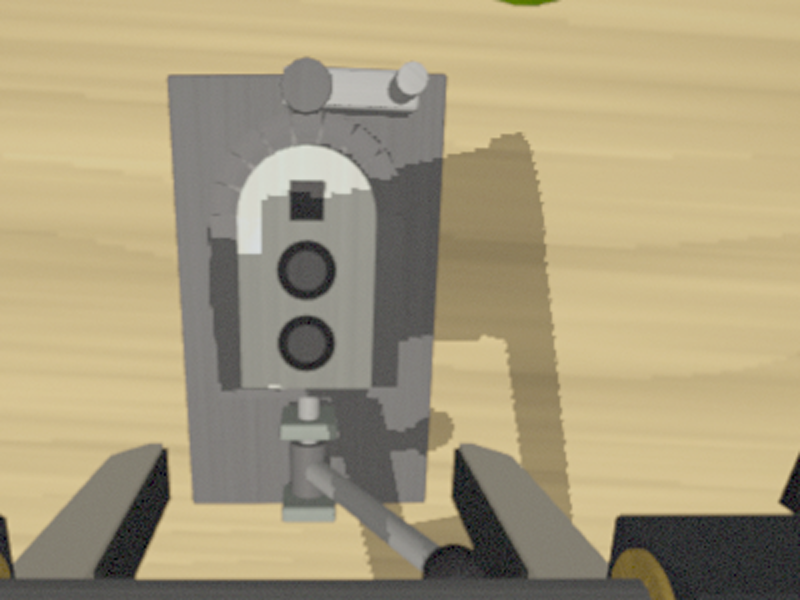

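The raised insert is at (242,388), (371,388) with the nose at (307,145). That matches the prediction within a pixel, so it is fully up and centred. I'll go for the grasp.

Request:
apply_moves:
  deltas:
    - [80,[38,0,0],0]
    - [80,[0,0,40],0]
    - [80,[0,0,40],0]
    - [80,[0,0,15],0]
    - [80,[0,0,0],0]
  grip_force: 30

```text
t: 11.2
tool_pos: [0.6044, 0.2009, 0.3073]
orientation: [3.14, 0.083, -0.002]
force: [1.3, 1.0, -0.0]
opening: 0.08
```

Request:
apply_moves:
  deltas:
    - [80,[0,0,0],0]
    - [80,[0,0,0],0]

```text
t: 11.45
tool_pos: [0.6056, 0.2015, 0.3098]
orientation: [-3.14, -0.084, -0.005]
force: [-0.2, 0.3, 0.9]
opening: 0.0801
```

```bash
python3 - <<'E'
from h import *
from plant import robot
s=robot.read_state();p=s['tool_pos'];print(p,s['force'],goto(s,p,.0544)[1:],s['orientation'])
print(plan([place(S,[[-.003,0,.290]])[0]],.0544,p))
E
```

```text
[0.60564065 0.20152335 0.30975472] [-0.15278903  0.2979317   0.87391437] (np.float64(-0.0011557395268058102), np.float64(0.05324426047319434)) [-3.13973039 -0.08360782 -0.00533201]
[[-0.7  0.  19.8]]
```

Request:
apply_moves:
  deltas:
    - [80,[-0.7,0,19.5],0]
    - [80,[0,0,0],0]
    - [45,[0,0,0],0]
    - [45,[0,0,0],0]
    - [45,[0,0,0],0]
  grip_force: 30

```text
t: 12.08
tool_pos: [0.6045, 0.2014, 0.2883]
orientation: [-3.14, -0.084, -0.001]
force: [0.4, 0.2, 1.1]
opening: 0.0556
```

Request:
apply_moves:
  deltas:
    - [45,[0,0,0],0]
    - [45,[0,0,-10],0]
    - [45,[0,0,-20],0]
    - [45,[0,0,-20],0]
    - [45,[0,0,0],0]

```text
t: 12.7
tool_pos: [0.6053, 0.2016, 0.3419]
orientation: [-3.139, -0.084, -0.009]
force: [0.4, 0.1, -2.5]
opening: 0.056
```

```bash
python3 - <<'E'
from h import *
from plant import robot
s=robot.read_state();p=s['tool_pos'];print(s['t'],p,s['force'],s['wrist_torque'],s['opening'],goto(s,p,-.129)[1:])
q=place(T,[[-.003,0,.39]])[0]
print(plan([[*p[:2],.39],q],-.129,p))
E
```

```text
12.7 [0.60532643 0.2015858  0.34185772] [ 0.4308033   0.07427606 -2.47449581] [-0.00517223  0.01491916  0.02038645] 0.05597721930659688 (np.float64(0.18220116237573647), np.float64(0.05320116237573641))
[[  0.    0.  -48.1]
 [ 23.5 407.3   0. ]]
```

Request:
apply_moves:
  deltas:
    - [45,[0,0,-24],0]
    - [45,[0,0,-24],0]
    - [45,[0,0,0],0.182]
    - [45,[0,45.3,0],0]
    - [45,[0,45.3,0],0]

```text
t: 13.32
tool_pos: [0.5923, 0.1109, 0.3855]
orientation: [3.135, -0.2, -0.001]
force: [0.7, -0.6, -3.2]
opening: 0.0553
```

Request:
apply_moves:
  deltas:
    - [45,[0,45.3,0],0]
    - [45,[0,45.3,0],0]
    - [45,[0,45.3,0],0]
    - [45,[-10,45.3,0],0]
    - [45,[-10,45.3,0],0]

```text
t: 13.95
tool_pos: [0.543, -0.1119, 0.3856]
orientation: [3.135, -0.202, -0.0]
force: [0.7, -0.3, -2.4]
opening: 0.0553
```

Request:
apply_moves:
  deltas:
    - [45,[-10,45.3,0],0]
    - [45,[-10,45,0],0]
    - [45,[-10,0,30],0]
    - [45,[0,0,30],0]
    - [45,[0,0,20],0]

```text
t: 14.58
tool_pos: [0.5016, -0.1963, 0.304]
orientation: [-3.134, 0.203, 0.003]
force: [0.3, -0.1, -2.4]
opening: 0.0553
```

Request:
apply_moves:
  deltas:
    - [45,[0,0,0],0]
    - [45,[0,0,0],0]

```text
t: 14.82
tool_pos: [0.5027, -0.1964, 0.3069]
orientation: [3.135, -0.202, 0.002]
force: [0.0, 0.2, -1.3]
opening: 0.0553
```

```bash
python3 - <<'E'
from h import *
from plant import robot,viewer
import pickle
s=robot.read_state();c=viewer.get_calibration("wrist");im=viewer.read_camera("wrist")
pickle.dump((s,c,im),open("w6.pkl","wb"));p=s['tool_pos'];print(s['t'],p,goto(s,p,-.129)[1:],s['opening'],s['orientation'])
th=np.linspace(-np.pi/2,np.pi/2,9)
L=np.array([[-.052,.03,.04],[-.052,-.03,.04]]+[[.022+.03*np.cos(t),.03*np.sin(t),.04] for t in th])
f=2.0;o=np.array([70,40])
print("pocket px",((proj(c,place(T,L))-o)*f).round(0).tolist())
cv2.imwrite("pics/w6.png",cv2.resize((255*(im/255.)**.5).astype(np.uint8)[40:340,70:470],None,fx=f,fy=f,interpolation=cv2.INTER_CUBIC))
E
```

```text
14.825 [ 0.50269361 -0.19636683  0.30686672] (np.float64(0.0002681131186630381), np.float64(-0.1287318868813372)) 0.05530695962628933 [ 3.13469952e+00 -2.02047246e-01  1.51178478e-03]
pocket px [[290.0, 244.0], [443.0, 244.0], [449.0, 43.0], [444.0, 9.0], [426.0, -21.0], [399.0, -41.0], [366.0, -49.0], [333.0, -42.0], [306.0, -21.0], [288.0, 9.0], [283.0, 43.0]]
```

View pics/w6.png

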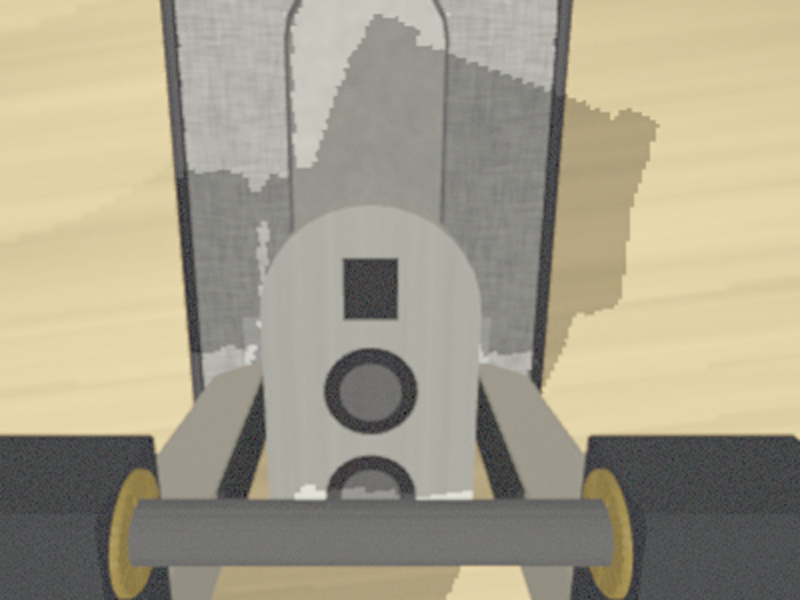

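```bash
python3 - <<'E'
from h import *
import pickle
s,c,im=pickle.load(open("w6.pkl","rb"))
g=cv2.cvtColor(im,cv2.COLOR_BGR2GRAY)
print("nose col profile rows 5-30:",g[5:30,250:257].mean(1).round(0).astype(int))
for r in(60,80,100,120,135):
    print(r,"L",g[r-2:r+3,208:222].mean(0).round(0).astype(int),"R",g[r-2:r+3,286:300].mean(0).round(0).astype(int))
px=lambda l:(np.array(l,float)+.5)/2-.5+[70,40]
N=back(c,px([(370.5,205),(263,310),(480,310)]),.1325)
a=-.129;R=np.array([[np.cos(a),-np.sin(a)],[np.sin(a),np.cos(a)]])
print("insert in TCP frame(heading axes):",((N[:,:2]-s['tool_pos'][:2])@R*1000).round(1))
print("TCP in T frame",((s['tool_pos'][:2]-T[:2])@R*1000).round(1))
E
```

```text
nose col profile rows 5-30: [116 118 122 123 119 119 125 128 123 119 123 125  84  50  46  48  59 123
 148 151 151 150 149 149 149]
60 L [125 126 127 111  64  51  67  87 122 149 151 153 157 159] R [148 152 153 153 153 146 105  58  78 114 128 131 130 127]
80 L [125 125 127 122  93  52  57  77 103 137 153 152 151 151] R [90 89 88 88 86 76 57 51 65 70 69 67 67 70]
100 L [128 127 126 125 111  76  49  65  83 118 147 154 155 155] R [87 89 90 91 85 66 47 58 67 70 71 72 71 72]
120 L [130 126 126 129 127 102  58  49  72  91 132 154 156 154] R [84 85 86 86 74 55 57 71 77 76 76 73 71 71]
135 L [69 70 70 71 74 74 63 52 67 83 87 88 88 87] R [87 88 87 81 62 45 60 69 72 69 68 71 71 73]
insert in TCP frame(heading axes): [[ 54.4  -0.8]
 [ 27.8  26.3]
 [ 27.8 -28.5]]
TCP in T frame [-77.1  -0.6]
```

```bash
python3 - <<'E'
from h import *
import pickle
s,c,im=pickle.load(open("w6.pkl","rb"))
Lf=[(211.5,60),(212.1,80),(212.65,100),(213.3,120),(213.9,135)];Rt=[(294.4,60),(293.7,80),(293.1,100),(292.5,120),(292,135)]
P=back(c,[(253,16.7)]+Lf+Rt,.04)[:,:2]
def loc(p,X):
    a=p[2];return (X-p[:2])@np.array([[np.cos(a),-np.sin(a)],[np.sin(a),np.cos(a)]])
def f(p):
    l=loc(p,P);return np.r_[l[0,0]-.052,l[1:6,1]-p[3],l[6:,1]+p[3]]
r=least_squares(f,[*T,.03]);print(r.x,(r.fun*1000).round(1))
a=-.129
print("pocket centre rel TCP",loc([*s['tool_pos'][:2],-.1287],r.x[None,:2])*1000)
E
```

```text
[ 0.57854764 -0.20548143 -0.13043734  0.02991418] [ 0.  -0.1 -0.   0.1  0.1 -0.   0.   0.1  0.  -0.  -0. ]
pocket centre rel TCP [[76.39649722  0.69625899]]
```

Request:
apply_moves:
  deltas:
    - [45,[36,-0.8,0],0.0015]
    - [45,[36.5,-0.9,0],0]
    - [45,[0,0,30],0]
    - [45,[0,0,20],0]
    - [45,[0,0,9],0]

```text
t: 15.5
tool_pos: [0.5739, -0.2037, 0.2456]
orientation: [-3.134, 0.205, 0.003]
force: [0.6, -0.1, -2.1]
opening: 0.0555
```

Request:
apply_moves:
  deltas:
    - [45,[0,0,0],0]
    - [45,[0,0,0],0]
    - [45,[0,0,0],0]

```text
t: 15.88
tool_pos: [0.5749, -0.2042, 0.2482]
orientation: [3.134, -0.205, 0.003]
force: [-0.2, -0.3, -2.5]
opening: 0.0555
```

```bash
python3 - <<'E'
from h import *
from plant import robot,viewer
import pickle
s0=pickle.load(open("w6.pkl","rb"))[0]
s=robot.read_state();c=viewer.get_calibration("wrist");im=viewer.read_camera("wrist")
p=s['tool_pos'];print(s['t'],p,goto(s,p,-.1304)[1:],s['opening'],s['force'],"tips",p[2]-.186)
print("moved",plan([p],-.1287,s0['tool_pos']))
cv2.imwrite("pics/w7.png",cv2.resize((255*(im/255.)**.5).astype(np.uint8)[0:300,90:420],None,fx=2,fy=2,interpolation=cv2.INTER_CUBIC))
E
```

```text
15.875 [ 0.57489489 -0.20416514  0.24819548] (np.float64(2.3255190092719147e-05), np.float64(-0.13037674480990732)) 0.05550480095348026 [-0.16693899 -0.31936736 -2.51412095] tips 0.06219548278173634
moved [[72.6 -1.5 58.7]]
```

View pics/w7.png

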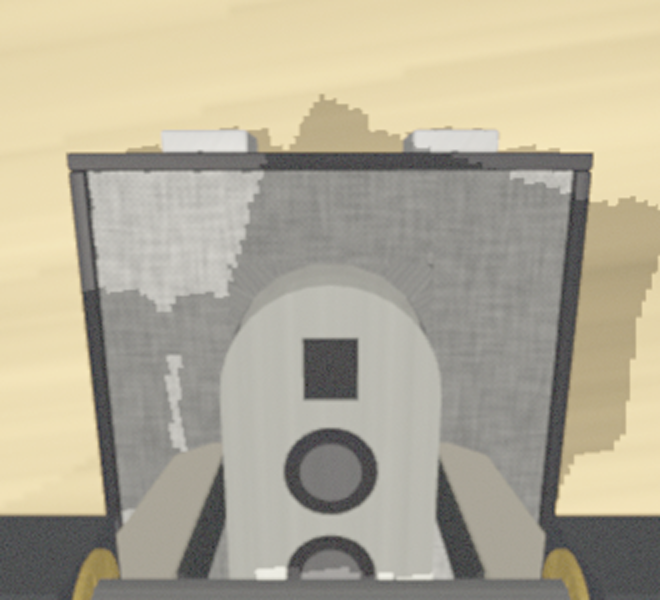

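The insert is centred over the pocket: its middle is at x≈330 and the rim's middle is also at x≈330. Lowering it in.

Request:
apply_moves:
  deltas:
    - [45,[0,0,6],0]
    - [45,[0,0,6],0]
    - [45,[0,0,2],0]
    - [45,[0,0,2],0]
    - [45,[0,0,0],0]

```text
t: 16.55
tool_pos: [0.5745, -0.2039, 0.2307]
orientation: [-3.135, 0.205, 0.0]
force: [0.1, 0.3, -3.0]
opening: 0.0557
```

Request:
apply_moves:
  deltas:
    - [45,[0,0,2],0]
    - [45,[0,0,2.5],0]
    - [45,[0,0,0],0]
    - [45,[0,0,0],0]

```text
t: 17.05
tool_pos: [0.5746, -0.204, 0.2265]
orientation: [3.135, -0.205, 0.0]
force: [0.3, -0.7, -2.6]
opening: 0.0555
```

Request:
apply_moves:
  deltas:
    - [66,[0,0,0],0]
    - [66,[0,0,0],0]
    - [66,[0,0,-20],0]
    - [66,[0,0,-20],0]
    - [0,[4,0,0],0]

```text
t: 17.68
tool_pos: [0.5798, -0.205, 0.2704]
orientation: [3.133, -0.204, 0.009]
force: [0.3, 0.3, 0.7]
opening: 0.06
```

Request:
apply_moves:
  deltas:
    - [0,[0,0,0],0]
    - [0,[0,0,0],0]
    - [0,[0,0,0],0]
    - [0,[0,0,15],0]
    - [0,[0,0,15],0]

```text
t: 18.3
tool_pos: [0.5782, -0.2044, 0.2349]
orientation: [-3.135, 0.204, 0.001]
force: [-0.2, 0.1, -0.4]
opening: 0.0111
```

Request:
apply_moves:
  deltas:
    - [0,[0,0,3],0]
    - [0,[0,0,2],0]
    - [0,[0,0,0],0]

```text
t: 18.68
tool_pos: [0.5786, -0.2045, 0.2316]
orientation: [3.135, -0.205, 0.001]
force: [0.5, -0.1, 0.5]
opening: 0.0007
```

Request:
apply_moves:
  deltas:
    - [0,[0,0,2],0]
    - [0,[0,0,1],0]
    - [0,[0,0,0],0]

```text
t: 19.05
tool_pos: [0.5789, -0.2046, 0.2304]
orientation: [3.134, -0.204, 0.002]
force: [-3.6, 1.4, 11.4]
opening: 0.0
```

Request:
apply_moves:
  deltas:
    - [0,[0,0,1],0]
    - [0,[0,0,0],0]

```text
t: 19.3
tool_pos: [0.5789, -0.2046, 0.2304]
orientation: [3.134, -0.204, 0.002]
force: [-7.8, 2.6, 17.8]
opening: 0.0006
```

It stops hard with the tips at 44.4 mm, where a seated top should be at 44. I'll retreat and check.

Request:
apply_moves:
  deltas:
    - [0,[0,0,-50],0]
    - [0,[-30,0,-50],0]
    - [0,[-20,0,-50],0]
    - [0,[0,0,0],0]
    - [46,[0,0,0],0]

```text
t: 19.92
tool_pos: [0.5289, -0.198, 0.3776]
orientation: [3.135, -0.205, 0.001]
force: [-1.0, -0.1, 0.1]
opening: 0.0063
```

```bash
python3 - <<'E'
from h import *
from plant import robot,viewer
s=robot.read_state();c=viewer.get_calibration("wrist");im=viewer.read_camera("wrist")
p=s['tool_pos'];print(s['t'],p,goto(s,p,.0544)[1:],s['force'])
T2=[.5785,-.2055,-.1304]
f=3.;o=np.array([180,60])
e=lambda L:((proj(c,place(T2,L))-o)*f).round(0).tolist()
print("insert",e([[-.05,.028,.044],[-.05,-.028,.044],[.022,.028,.044],[.022,-.028,.044],[.05,0,.044]]))
print("pocket",e([[-.052,.03,.04],[-.052,-.03,.04],[.022,.03,.04],[.022,-.03,.04],[.052,0,.04]]))
cv2.imwrite("pics/w8.png",cv2.resize((255*(im/255.)**.5).astype(np.uint8)[60:250,180:340],None,fx=f,fy=f,interpolation=cv2.INTER_CUBIC))
kn=lambda a,o:place(S,[[-.125,.13*np.sin(.5-a)-o,.03+.13*np.cos(.5-a)+.178]])[0]
k=kn(1,0)
print("before turn to .0544; rows after:",plan([[*k[:2],p[2]],k]+[kn(a,-.009) for a in np.linspace(1,.0,12)],.0544,p))
E
```

```text
19.925 [ 0.52889331 -0.19798862  0.37762293] (np.float64(-0.18479174350651828), np.float64(-0.13039174350651808)) [-1.02197412 -0.09684934  0.07106077]
insert [[142.0, 338.0], [309.0, 338.0], [137.0, 116.0], [314.0, 116.0], [226.0, 21.0]]
pocket [[137.0, 341.0], [314.0, 341.0], [131.0, 116.0], [320.0, 116.0], [226.0, 15.0]]
before turn to .0544; rows after: [[ -24.4 -332.4    0. ]
 [   0.     0.    55.5]
 [   0.    -9.     0. ]
 [  -0.   -10.6   -5.2]
 [   0.   -11.    -4.2]
 [  -0.   -11.4   -3.2]
 [   0.   -11.6   -2.1]
 [  -0.   -11.8   -1.1]
 [   0.   -11.8    0. ]
 [  -0.   -11.8    1.1]
 [  -0.   -11.6    2.1]
 [   0.   -11.4    3.2]
 [  -0.   -11.     4.2]
 [   0.   -10.6    5.2]]
```

View pics/w8.png

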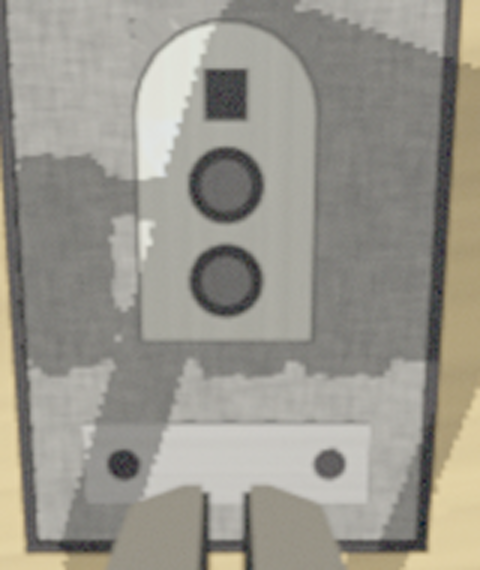

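The insert is seated squarely, with corners at (141,341), (312,341) and the nose at (226,20), within 1 mm of the prediction. Now I'll throw the lever back.

Request:
apply_moves:
  deltas:
    - [46,[0,0,0],-0.185]
    - [46,[-4,-55.4,0],0]
    - [46,[-4,-55.4,0],0]
    - [46,[-4,-55.4,0],0]
    - [46,[-4,-55.4,0],0]

```text
t: 20.6
tool_pos: [0.5002, 0.0241, 0.3753]
orientation: [-3.14, -0.086, 0.005]
force: [1.2, 0.3, -0.9]
opening: 0.0456
```

Request:
apply_moves:
  deltas:
    - [46,[-4,-55.4,0],0]
    - [46,[-4,-55.4,0],0]
    - [46,[0,0,0],0]
    - [46,[0,0,0],0]

```text
t: 21.1
tool_pos: [0.4866, 0.1325, 0.3759]
orientation: [3.14, 0.088, -0.004]
force: [0.6, 0.0, -0.3]
opening: 0.0462
```

```bash
python3 - <<'E'
from h import *
from plant import robot
s=robot.read_state();p=s['tool_pos'];print(p,goto(s,p,.0544)[1:],s['opening'])
print(plan([place(S,[[-.125,.13*np.sin(-.5),.03+.13*np.cos(.5)+.178]])[0]],.0544,p))
E
```

```text
[0.48664767 0.13254258 0.37593194] (np.float64(0.0013808055200912328), np.float64(0.0557808055200913)) 0.046233818953931215
[[-0.2 -0.  53.8]]
```

Request:
apply_moves:
  deltas:
    - [46,[0,0,20],0]
    - [46,[0,0,20],0]
    - [46,[0,0,14],0]
    - [46,[0,0,0],0]
    - [46,[0,0,0],0]

```text
t: 21.72
tool_pos: [0.4871, 0.1322, 0.324]
orientation: [-3.14, -0.085, -0.001]
force: [-0.3, -0.4, 0.1]
opening: 0.046
```

Request:
apply_moves:
  deltas:
    - [46,[0,-9,0],0]
    - [46,[0,-10.6,-5.2],0]
    - [46,[0,-11,-4.2],0]
    - [46,[0,-11.4,-3.2],0]
    - [46,[0,-11.6,-2.1],0]

```text
t: 22.35
tool_pos: [0.4838, 0.1872, 0.3385]
orientation: [-3.14, -0.087, -0.001]
force: [0.9, -1.6, 1.7]
opening: 0.0464
```

Request:
apply_moves:
  deltas:
    - [46,[0,-11.8,-1.1],0]
    - [46,[0,-11.8,0],0]
    - [46,[0,-11.8,1.1],0]
    - [46,[0,-11.6,2.1],0]
    - [46,[0,-11.4,3.2],0]

```text
t: 22.98
tool_pos: [0.4805, 0.2453, 0.3325]
orientation: [-3.14, -0.086, 0.0]
force: [0.3, -1.0, 0.5]
opening: 0.0461
```

Request:
apply_moves:
  deltas:
    - [46,[0,-11,4.2],0]
    - [46,[0,-10.6,5],0]
    - [46,[0,-1,0],0]
    - [46,[0,0,0],0]

```text
t: 23.48
tool_pos: [0.4792, 0.267, 0.3231]
orientation: [3.14, 0.086, -0.002]
force: [-0.9, -0.2, -1.5]
opening: 0.046
```

```bash
python3 - <<'E'
from h import *
from plant import robot
s=robot.read_state();print(s['tool_pos'],s['force'])
for a in(0,.1):print(a,place(S,[[-.125,.13*np.sin(.5-a)+.009,.03+.13*np.cos(.5-a)+.178]])[0])
E
```

```text
[0.47922743 0.26701839 0.32305153] [-0.94447097 -0.15079651 -1.52543907]
0 [0.47920673 0.26602316 0.32208573]
0.1 [0.47984295 0.25433953 0.32773793]
```

Request:
apply_moves:
  deltas:
    - [46,[0,-2,0.8],0]
    - [46,[0,0,0],0]
    - [46,[0,0,0],0]

```text
t: 23.85
tool_pos: [0.4793, 0.2678, 0.3229]
orientation: [3.138, 0.084, -0.002]
force: [-2.2, -9.2, 2.5]
opening: 0.046
```

Request:
apply_moves:
  deltas:
    - [46,[0,9,0],0]
    - [46,[0,0,0],0]
    - [46,[0,0,-40],0]
    - [46,[0,0,-40],0]
    - [46,[-20,0,0],0]

```text
t: 24.48
tool_pos: [0.4611, 0.2594, 0.4074]
orientation: [-3.137, -0.085, -0.011]
force: [-0.3, -0.1, -0.5]
opening: 0.046
```

Request:
apply_moves:
  deltas:
    - [46,[-30,40,0],0]
    - [46,[-30,50,0],0]
    - [46,[0,0,0],0]
    - [46,[0,0,0],0]
    - [46,[0,0,0],0]

```text
t: 25.1
tool_pos: [0.4054, 0.1665, 0.4031]
orientation: [-3.14, -0.087, -0.001]
force: [-0.6, 0.6, -0.6]
opening: 0.0462
```

```bash
python3 - <<'E'
from h import *
from plant import robot,viewer
s=robot.read_state();print(s['t'],s['tool_pos'],s['force'])
t=viewer.get_calibration("scene");im=viewer.read_camera("scene")
f=4;o=np.array([180,120])
for a in(0,.1,.2,1):print(a,((proj(t,place(S,[[-.125,.13*np.sin(.5-a),.03+.13*np.cos(.5-a)]]))-o)*f).round(0))
print("pin1.55",((proj(t,place(S,[[.075-.04*np.cos(1.55),-.04*np.sin(1.55),.119]]))-o)*f).round(0))
cv2.imwrite("pics/fin.png",cv2.resize(im[120:260,180:380],None,fx=f,fy=f,interpolation=cv2.INTER_CUBIC))
E
```

```text
25.1 [0.4053542  0.16652058 0.40313782] [-0.58794421  0.60310195 -0.58967918]
0 [[669.  68.]]
0.1 [[658.  65.]]
0.2 [[645.  63.]]
1 [[531. 101.]]
pin1.55 [[685. 282.]]
```

View pics/fin.png

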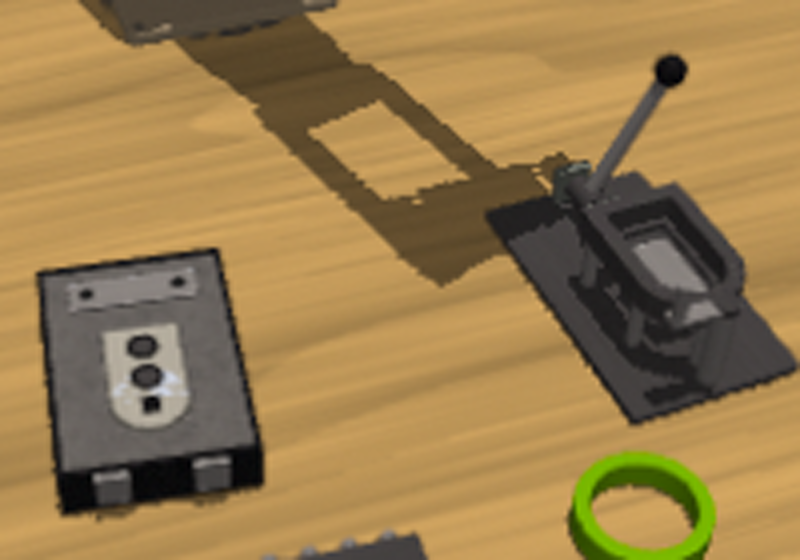

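The knob is at (670,70), which matches lever angle 0. The insert lies flush in the tray and the ring is empty. Handing in.

```bash
python3 -c "
from plant import order
print(order.close_job())"
```

```text
the job is handed in; nothing more can be done
None
```

I carried out all five steps and handed the job in after about 25 s of the 72 s; no verdict was reported.

- **Keeper:** I swung it to about 1.55 rad, checked in the wrist view. I did not check it again on the final picture, but nothing went near it after that.
- **Ejecting:** I threw the lever over to its stop (8.7 N). The raised insert then appeared within a pixel or so of where it was predicted.
- **Packing:** The insert went into the pocket with no contact force showing. After release I pressed it down, and it stopped firmly (about 18 N) with the fingertips at 44.4 mm, where a fully seated insert should be at 44 mm. The picture afterwards showed its corners and nose within about 1 mm of the prediction.
- **Lever back:** I returned it to its stop (9.2 N). The final picture puts the knob at angle 0.
- **Bystanders:** I never moved near the bottle, tape roll or converter box.
- **At hand-in:** The robot was touching nothing.

**Disagreement:** The camera showed the held insert about 1 mm off the tool's centre line. I corrected for this by placing the insert relative to the pocket as seen in the same picture, and it went in without resistance. No check failed.

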